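# Nudge a mounted filter into its pocket and slide the retainer over it

### The arm

A 6-joint arm with a two-finger parallel gripper is mounted at the origin on a cart in front of the work surface, level with it; the furniture and walls round the work are solid. World frame = base frame: x ahead of the robot, y to its left, z up, the work surface at z = 0. Lengths are in m, angles in rad, forces in N, time in s.
With the tool pointing down it reaches from about 0.225 to 0.875 m from the base axis. Payload 3.4 kg.
Tool frame: the origin (TCP) lies midway between the tips of the shut fingers; the grasp point (between the pads) lies 19 mm behind it (manip.pinch_z is the distance from the TCP to the grasp point, in m); z points along the fingers, y is the line along which they close (so a half turn about z gives the same grasp; the last joint's range is limited). The gripper opens to 85 mm and grips with 20 to 120 N. Pads are 22 mm wide; open, the fingers measure 114 mm over their backs; the gripper's body (76 mm by 85 mm) begins 54 mm behind the grasp point. The pads swing forward as they close: fully open they stand 13 mm farther back than shut.
Start: joints at [1.003, 0.276, 1.505, -0, 1.361, -0.121], TCP at [0.248, 0.519, 0.231] pointing down, gripper open.
Joint ranges: [-2.89, 2.89], [-0.75, 2.08], [0.22, 2.7], [-1.18, 4.32], [0.11, 2.71], [-2.7, 2.7]. Speed limits (rad/s): [2.57, 2.57, 3.14, 3.14, 3.14, 3.14].

### API

Orientations are given as a unit quaternion [w, x, y, z].
In Python, from rig import manip gives the robot as it stands.
- The arm moves only by the tool carry_out, never from a script. Its arguments are lists of equal length, an entry for each row: "delta_pos": the shift along the tool's x, y, z scaled (see below), a list of three; "turn": the turn, a rotation vector about the tool's x, y, z scaled (see below), a list of three; "claw": the closure, from -1 (fully open) to 1 (shut). A call has 1 to 12 rows; each row is the pose to reach, as a shift and turn from the pose commanded when the call began, along the tool's axes at that moment; what a row does not reach only later rows make up. The controller multiplies each number of a shift by 400 mm and each number of a turn by 30 degrees. A row lasts 1/10 s, in which the tool goes at most 50 mm and 8.59 degrees, less where a joint would pass 70% of its speed; a pose out of reach is approached as far as the arm can. A call with a number of a shift or a turn outside -1 to 1 is refused whole. A call with a gripper value outside its range is refused whole. The fingers move at their own pace and stop on an object; "force" is the grip in N (left out, the last holds). Time passes only in rows, so rows that repeat a pose let the fingers close. It gives the time, the measured TCP pose, the force, the opening and the grip force at its end, in the units of the state.
- manip.get_state(): the state, without advancing time (a new reading comes with each control period).
- manip.get_image(name): name is "scene" or "side" or "wrist"; returns a dict with "image" (420x560x3 uint8, red, green, blue), "z_map" (420x560 float32, m along the optical axis (not along the pixel's ray), 0 where there is no reading), "fx", "fy", "cx", "cy" (pixels), "k1" (the pictures are not rectified: a ray, as slopes to the right and down, at radius r is drawn at 1 + k1 r^2 times it, then the intrinsics apply), "world_to_cam" (4x4, takes a point from world to camera coordinates). Camera axes: x right, y down, z forward; pixel columns grow to the right and rows downward; lengths in m; the calibration is good to about 2 mm. A picture is of the moment at which its call begins.
- manip.sign_off(): hands the job in; it is judged then, once.
Trained networks look in the newest picture that a camera, given by its name, has taken for a name from the list of things; names that differ only in an ending like _2 or _b are one class to them, and where a whole thing is asked for, a point or a joint stands for the part that bears it (a point fixed in the world has none). Each returns a list of dicts, best first, with "score" (0 to 1); they miss things now and then, are a little off and sometimes report something else, mostly with a low value. They report only what shows in the picture. A call takes as long as a camera call. They do not tell look-alikes from the thing itself.
- manip.spot_in(camera, query): "point" ([x, y, z] in m, in world coordinates, good to about 4 mm: the middle of the surface that is visible of it).
- manip.place_of(camera, query): "point" ([x, y, z] in m, in world coordinates, good to about 4 mm: a listed point, or the origin of a listed thing).
The state is a dict: "clock": time; "qpos": joint angles; "qd": joint speeds; "effort": joint torques, N m; "position": TCP position; "ee_rot": TCP orientation; "contact_force": force on the tool from outside, world axes, zero at the start; "moment": the same for the moment, N m; "width": finger opening in m; "gripper_force": force on a finger pad.
Only numpy, scipy, OpenCV 4.12 (cv2) and the standard library are available. Lean on these libraries where they do the work, as an engineer would, in place of code of your own. Each camera call takes 0.05 s, during which the arm holds its last target. There are 200 camera calls.

### The job

Nudge the loose round dark filter disc across the flat grey metal stage with your fingertips until it drops into its round pocket and lies flat and flush there. Then push the retainer's upright post sideways along its rail until the retainer is fully home, with its lip over the disc. Only push: do not pick up or lift the disc, and leave the vial and the two syringe filters beside the stage where they are.

Things in the scene. Friction and masses are not known exactly. Their poses are not given: they have to be found in the camera images.
- stage: Fixed flat grey-painted metal plate, 200 x 130 x 16 mm, on the table; its top is 16 mm above its origin, which lies at table height. Its x axis runs along the plate's length, away from the robot (plate from x = -110 to +90 mm), y to the left (-65 to +65 mm), z up. A rail 16 mm wide and 8 mm high runs along y on its far end, at x = 70 to 86 mm; all the rest of the top is flat apart from the pocket.
- pocket (a point): Centre of the mouth of the round pocket, level with the plate's top, at stage x = 35 mm, y = 0. The pocket is 44 mm wide and 8 mm deep with a flat floor. Axes as the stage's.
- filter_disc: Loose mounted filter: flat dark metal disc with a glass window, 40 mm in diameter, 8 mm thick, about 40 g, lying on the plate on the robot's side of the pocket. Origin at the centre of its underside, z up. In the pocket its top is flush with the plate.
- retainer (a joint): Opening of the retainer, m: 0 = fully home at a hard stop, 0.052 = fully open (toward stage +y, left). Starts at 0.042 to 0.052; slides with about 1.2 N friction and stays where left. Its lip, 20 mm wide and 3 mm thick, reaches 36 mm from the post's axis toward the robot, 3.5 mm above the plate; at 0 it covers the pocket's far edge, and it passes over the filter only when that is down in the pocket.
- retainer_post (a point): Middle of the retainer's upright round steel post, 14 mm in diameter; the post's top is 14 mm above this point and the saddle it stands on (26 mm along stage x, 24 mm along y) has its top 14 mm below. It is 49.5 mm above the table. It moves with the retainer: pushing it along the stage's negative y (to the right) closes the retainer.
- syringe_filter_1: Bystander: white syringe filter, 27 mm wide, 19 mm high, on the table to the right of the stage; origin at its underside.
- syringe_filter_2: Bystander: white syringe filter, 27 mm wide, 19 mm high, on the table to the right of the stage; origin at its underside.
- vial_1: Bystander: small vial, 12 mm wide, 33 mm high, standing on the table to the right of the stage; origin at its underside.
Not all that is in view belongs to the job. Of the things that look like the filter_disc, the middle-sized one is meant.

How it is judged:
By the outcome, as a careful person would: the job done as asked, in the order asked, and still so for the second after the job is handed in, with the robot touching nothing.
It also fails if it takes over 48 s, if anything falls off the work surface, if the arm or the gripper's body presses on something with over 40 N, if the wrist force passes 120 N, or if a joint passes its speed limit or range.

## Working session

There is one attempt and no reset: what is moved stays moved. The work goes in short steps, Python scripts to look and compute and a tool call to move; the robot and the scene stay as the last step left them, time stands still between calls to the robot, and variables do not carry over. Pictures are saved under pics/ and viewed, at most 10 in all, crops included, and the job is handed in when it is done.

Besides the shell and the picture viewer there is one more tool, called after ">>>" by a JSON object that holds its "api" and its "payload". carry_out: Moves the arm, as the interface text tells. Shifts and turns lie within -1 to 1; 1 stands for 400 mm of shift or 30 degrees of turn. Its arguments: {"type":"object","properties":{"delta_pos":{"type":"array","items":{"type":"array","items":{"type":"number","minimum":-1,"maximum":1}}},"turn":{"type":"array","items":{"type":"array","items":{"type":"number","minimum":-1,"maximum":1}}},"claw":{"type":"array","items":{"type":"number"}},"force":{"type":"number"}},"required":["delta_pos","turn","claw"]}

```bash
mkdir -p pics; cat > h.py <<'E'
import numpy as np, cv2
from rig import manip
def shot(name,fn=None):
    d=manip.get_image(name)
    if fn: cv2.imwrite('pics/'+fn,cv2.cvtColor(d['image'],cv2.COLOR_RGB2BGR))
    return d
def world(d,u,v,z=None):
    K=np.array([[d['fx'],0,d['cx']],[0,d['fy'],d['cy']],[0,0,1.]])
    p=cv2.undistortPoints(np.array([[[u,v]]],float),K,np.array([d['k1'],0,0,0,0.]))[0,0]
    T=np.linalg.inv(d['world_to_cam']); r=T[:3,:3]@np.array([p[0],p[1],1]); o=T[:3,3]
    s=(z-o[2])/r[2] if z is not None else d['z_map'][int(round(v)),int(round(u))]
    return o+s*r
def pix(d,P):
    q=(d['world_to_cam']@np.append(P,1))[:3]; x,y=q[:2]/q[2]; k=1+d['k1']*(x*x+y*y)
    return d['fx']*x*k+d['cx'], d['fy']*y*k+d['cy']
E
python3 - <<'E'
from h import *
s=manip.get_state(); print(s['clock'],s['position'],s['ee_rot'],s['width'])
ims=[]
for c in('scene','side','wrist'):
    d=shot(c,c+'0.png'); ims.append(d)
    for q in('stage','pocket','filter_disc','retainer_post','vial_1','syringe_filter_1'):
        print(c,q,[(np.round(r['point'],4).tolist(),round(r['score'],2),np.round(pix(d,r['point'])).tolist()) for r in manip.place_of(c,q)[:4]])
E
```

```text
0.0 [0.24817572 0.51808664 0.23042464] [-2.98357968e-04  2.21531375e-01  9.75152803e-01 -8.77967181e-04] 0.08546239610541113
scene stage [([0.5287, -0.1409, -0.0007], 0.72, [276.0, 255.0])]
scene pocket [([0.5574, -0.145, 0.0141], 0.59, [275.0, 236.0])]
scene filter_disc [([0.4678, -0.1502, 0.0146], 0.67, [289.0, 278.0]), ([0.6932, -0.102, 0.0], 0.48, [239.0, 189.0])]
scene retainer_post [([0.6098, -0.1137, 0.0502], 0.89, [251.0, 204.0])]
scene vial_1 [([0.4387, -0.2081, -0.001], 0.42, [327.0, 292.0])]
scene syringe_filter_1 [([0.4701, -0.2212, 0.0027], 0.65, [330.0, 273.0]), ([0.5423, -0.2374, 0.0024], 0.46, [327.0, 238.0])]
side stage [([0.5265, -0.1384, -0.0017], 0.97, [297.0, 249.0])]
side pocket [([0.5567, -0.1453, 0.0174], 0.63, [278.0, 238.0])]
side filter_disc [([0.469, -0.1501, 0.0177], 0.56, [331.0, 233.0]), ([0.6701, 0.0116, -0.0019], 0.56, [209.0, 311.0]), ([0.6963, -0.1049, 0.001], 0.47, [193.0, 266.0]), ([0.5556, -0.1419, 0.015], 0.37, [279.0, 241.0])]
side retainer_post [([0.6101, -0.1137, 0.0493], 0.95, [246.0, 233.0])]
side vial_1 [([0.4379, -0.2064, -0.0022], 0.52, [342.0, 226.0]), ([0.5413, -0.2306, -0.0035], 0.49, [283.0, 225.0])]
side syringe_filter_1 [([0.4729, -0.2213, -0.0052], 0.41, [321.0, 225.0]), ([0.5408, -0.2302, -0.0033], 0.4, [283.0, 225.0])]
wrist stage []
wrist pocket []
wrist filter_disc []
wrist retainer_post []
wrist vial_1 []
wrist syringe_filter_1 []
```

View pics/scene0.png

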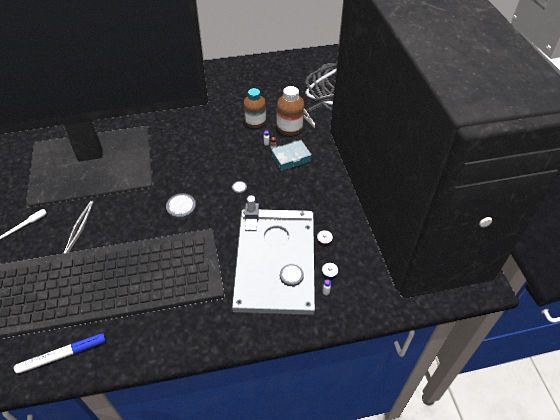

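View pics/side0.png

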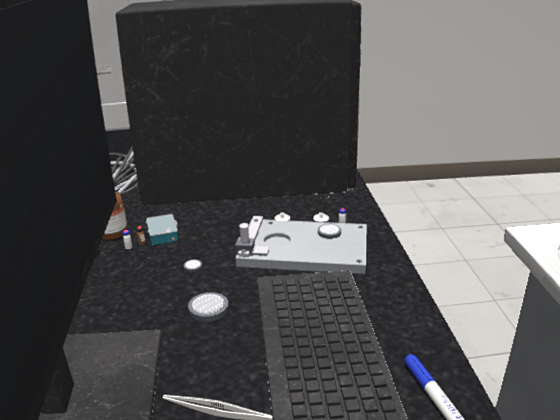

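The scene shows the stage with its corners near (241,211), (313,211), (315,310) and (234,307). The middle-sized disc is at (291,274), the pocket at (276,236) and the post at (251,204). The look-alikes at (180,205) and (239,187) are off the stage. Next I'll fit the stage and check the clearance to the tower.

```bash
python3 - <<'E'
from h import *
from scipy.optimize import least_squares
d=shot('scene'); im=d['image']
# stage mask : bright, height ~16mm
v,u=np.mgrid[0:420,0:560]
K=np.array([[d['fx'],0,d['cx']],[0,d['fy'],d['cy']],[0,0,1.]])
p=cv2.undistortPoints(np.stack([u,v],-1).reshape(-1,1,2).astype(float),K,np.array([d['k1'],0,0,0,0.]))[:,0]
z=d['z_map'].reshape(-1); C=np.c_[p*z[:,None],z]; T=np.linalg.inv(d['world_to_cam'])
W=(C@T[:3,:3].T+T[:3,3]).reshape(420,560,3); np.save('W.npy',W)
m=(im.min(2)>110)&(abs(W[...,2]-.017)<.007)&(u>225)&(u<322)&(v>195)&(v<320)
m=cv2.morphologyEx(m.astype(np.uint8),cv2.MORPH_OPEN,np.ones((3,3)))
P=W[m>0]; print('z',np.median(P[:,2]),len(P))
r=cv2.minAreaRect((P[:,:2]*1000).astype(np.float32)); print(r, cv2.boxPoints(r))
sub=W[100:300,330:480].reshape(-1,3); t=sub[(sub[:,2]>.08)&(sub[:,2]<.3)]
for x0 in np.arange(.4,.75,.05):
    q=t[abs(t[:,0]-x0)<.025]
    if len(q): print('tower',round(x0,2),np.percentile(q[:,1],99).round(3))
c=cv2.resize(cv2.cvtColor(im[190:325,215:345],cv2.COLOR_RGB2BGR),None,fx=4,fy=4,interpolation=cv2.INTER_CUBIC); cv2.imwrite('pics/crop1.png',c)
E
```

```text
z 0.015561129848844946 6291
((512.7111206054688, -135.64602661132812), (130.51080322265625, 198.2152099609375), 75.82888793945312) [[ 400.64374  -174.65225 ]
 [ 592.8271   -223.17902 ]
 [ 624.7785    -96.6398  ]
 [ 432.59515   -48.113037]]
tower 0.4 -0.312
tower 0.45 -0.311
tower 0.5 -0.311
tower 0.55 -0.311
tower 0.6 -0.311
tower 0.65 -0.312
tower 0.7 -0.313
```

View pics/crop1.png

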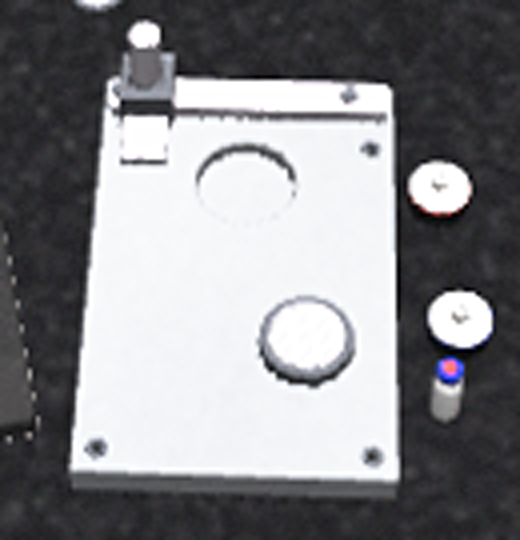

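The stage origin is about (0.522, -0.138), yaw -14.2°. The pocket is about (0.556, -0.146) and the disc about (0.468, -0.150), so the push runs nearly along world x. I'll move over there now.

>>> {"api": "carry_out", "payload": {"delta_pos": [[-0.58,-0.65,0],[-0.58,-0.65,0],[-0.58,-0.65,0],[-0.58,-0.65,0],[-0.58,-0.65,0],[-0.58,-0.65,0],[-0.58,-0.65,0],[-0.58,-0.65,0],[-0.58,-0.65,0],[-0.58,-0.65,0]], "turn": [[0,0,-0.93],[0,0,-0.93],[0,0,-0.93],[0,0,-0.93],[0,0,-0.93],[0,0,-0.93],[0,0,-0.93],[0,0,-0.93],[0,0,-0.93],[0,0,-0.93]], "claw": [0.53,0.53,0.53,0.53,0.53,0.53,0.53,0.53,0.53,0.53]}}

```text
clock: 2.1
position: [0.3453, 0.1846, 0.2314]
ee_rot: [0.0, -0.02, 1.0, 0.001]
contact_force: [-0.6, 0.2, -0.7]
width: 0.02
gripper_force: 0.0
```

>>> {"api": "carry_out", "payload": {"delta_pos": [[-0.2,-0.85,0.08],[-0.2,-0.85,0.08],[-0.2,-0.85,0.08],[-0.2,-0.85,0.08],[-0.2,-0.85,0.08],[-0.2,-0.85,0.08],[-0.2,-0.85,0.08],[-0.2,-0.85,0.08],[-0.2,-0.85,0.08],[-0.2,-0.85,0.08]], "turn": [[0,0,0],[0,0,0],[0,0,0],[0,0,0],[0,0,0],[0,0,0],[0,0,0],[0,0,0],[0,0,0],[0,0,0]], "claw": [0.53,0.53,0.53,0.53,0.53,0.53,0.53,0.53,0.53,0.53]}}

```text
clock: 3.1
position: [0.439, -0.1505, 0.199]
ee_rot: [-0.0, -0.021, 1.0, 0.001]
contact_force: [-0.0, 1.2, -0.6]
width: 0.0199
gripper_force: 0.0
```

```bash
python3 - <<'E'
from h import *
s=manip.get_state(); print(s['clock'],s['position'],s['ee_rot'],s['qpos'])
d=shot('wrist','w1.png')
for q in('stage','pocket','filter_disc','retainer_post'):
    print(q,[(np.round(r['point'],4).tolist(),round(r['score'],2),np.round(pix(d,r['point'])).tolist()) for r in manip.place_of('wrist',q)[:3]])
E
```

```text
3.1 [ 0.43902702 -0.15053206  0.19901438] [-4.13479367e-04 -2.13548115e-02  9.99771600e-01  7.41510785e-04] [-4.81124908e-01  1.31570819e-01  1.77967635e+00  9.55843765e-04
  1.23178459e+00 -2.09495264e+00]
stage [([0.5241, -0.1422, 0.0011], 0.7, [279.0, 249.0])]
pocket [([0.5591, -0.1483, 0.0145], 0.65, [272.0, 283.0])]
filter_disc [([0.4691, -0.1552, 0.0157], 0.72, [268.0, 205.0]), ([0.6976, -0.1014, 0.0012], 0.68, [304.0, 373.0]), ([0.6706, 0.0102, -0.0029], 0.46, [394.0, 357.0])]
retainer_post [([0.6093, -0.1194, 0.0485], 0.96, [297.0, 343.0])]
```

View pics/w1.png

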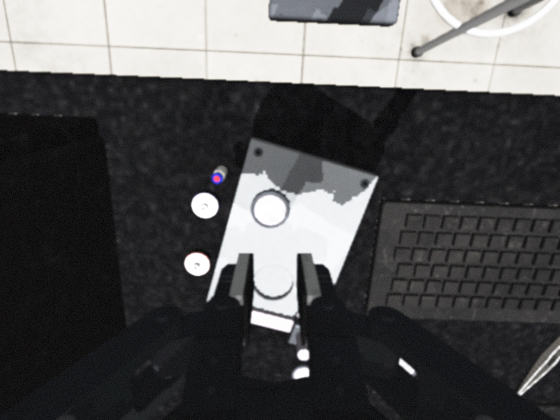

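In the wrist view the disc is at (270,208), the pocket at (272,281) between the fingers, and the vial and filters lie to the left at x≈200. I'll turn those pixels into positions.

```bash
python3 - <<'E'
from h import *
d=shot('wrist')
g=cv2.cvtColor(d['image'],cv2.COLOR_RGB2GRAY)
for (n,x0,y0,z,r) in(('disc',270,208,.024,(15,24)),('pocket',272,281,.016,(16,25))):
    roi=g[y0-32:y0+32,x0-32:x0+32]
    c=cv2.HoughCircles(cv2.resize(roi,None,fx=4,fy=4,interpolation=cv2.INTER_CUBIC),cv2.HOUGH_GRADIENT,1.5,400,param1=100,param2=20,minRadius=r[0]*4,maxRadius=r[1]*4)
    if c is not None:
        u,v,R=c[0,0]/4; u+=x0-32;v+=y0-32; print(n,u,v,R,world(d,u,v,z), 'hand',world(d,x0,y0,z))
for u,v in((250,138),(379,178),(207,300)): print('corner',world(d,u,v,.016))
d=shot('scene'); print('scene disc',world(d,291.75,274.3,.024),'pocket',world(d,276.5,236.75,.016))
E
```

```text
disc 271.5625 208.0625 19.3125 [ 0.46931128 -0.15314358  0.024     ] hand [ 0.46931114 -0.15469379  0.024     ]
pocket 275.0625 273.9375 21.8875 [ 0.54788272 -0.14632806  0.016     ] hand [ 0.55680096 -0.14930853  0.016     ]
corner [ 0.4024355  -0.17635614  0.016     ]
corner [ 0.436202   -0.04834601  0.016     ]
corner [ 0.58420638 -0.22103072  0.016     ]
scene disc [ 0.46862175 -0.15402341  0.024     ] pocket [ 0.55448403 -0.14707463  0.016     ]
```

>>> {"api": "carry_out", "payload": {"delta_pos": [[0.03,-0.012,0.1],[0.03,-0.012,0.2],[0.03,-0.012,0.3],[0.03,-0.012,0.38],[0.03,-0.012,0.42],[0.03,-0.012,0.435],[0.03,-0.012,0.44],[0.03,-0.012,0.44]], "turn": [[0,0,0],[0,0,0],[0,0,0],[0,0,0],[0,0,0],[0,0,0],[0,0,0],[0,0,0]], "claw": [0.53,0.53,0.53,0.53,0.53,0.53,0.53,0.53]}}

```text
clock: 4.25
position: [0.4279, -0.1582, 0.0239]
ee_rot: [0.001, -0.02, 1.0, -0.0]
contact_force: [0.3, 0.3, -0.8]
width: 0.0201
gripper_force: 0.0
```

>>> {"api": "carry_out", "payload": {"delta_pos": [[0,0,0.005],[0,0,0.005],[0,0,0.005]], "turn": [[0,0,0],[0,0,0],[0,0,0]], "claw": [0.53,0.53,0.53]}}

```text
clock: 4.55
position: [0.4275, -0.1581, 0.0218]
ee_rot: [0.001, -0.02, 1.0, -0.0]
contact_force: [-0.4, -0.2, -1.0]
width: 0.0202
gripper_force: 0.0
```

>>> {"api": "carry_out", "payload": {"delta_pos": [[0,0,0.005],[0,0,0.005],[0,0,0.005]], "turn": [[0,0,0],[0,0,0],[0,0,0]], "claw": [0.53,0.53,0.53]}}

```text
clock: 4.85
position: [0.4271, -0.1579, 0.0193]
ee_rot: [-0.0, -0.02, 1.0, 0.0]
contact_force: [0.1, -0.2, 0.2]
width: 0.0202
gripper_force: 0.0
```

>>> {"api": "carry_out", "payload": {"delta_pos": [[0,0,0.003],[0,0,0.003],[0,0,0.003]], "turn": [[0,0,0],[0,0,0],[0,0,0]], "claw": [0.53,0.53,0.53]}}

```text
clock: 5.15
position: [0.4271, -0.1579, 0.018]
ee_rot: [-0.0, -0.02, 1.0, 0.0]
contact_force: [0.2, 0.4, -0.1]
width: 0.0199
gripper_force: 0.0
```

>>> {"api": "carry_out", "payload": {"delta_pos": [[-0.015,0.005,0],[-0.03,0.006,0],[-0.045,0.006,0],[-0.06,0.007,0],[-0.075,0.007,0],[-0.09,0.007,0],[-0.105,0.008,0],[-0.12,0.008,0],[-0.135,0.009,0],[-0.15,0.009,0],[-0.17,0.009,0],[-0.17,0.009,0]], "turn": [[0,0,0],[0,0,0],[0,0,0],[0,0,0],[0,0,0],[0,0,0],[0,0,0],[0,0,0],[0,0,0],[0,0,0],[0,0,0],[0,0,0]], "claw": [0.53,0.53,0.53,0.53,0.53,0.53,0.53,0.53,0.53,0.53,0.53,0.53]}}

```text
clock: 6.35
position: [0.4967, -0.1519, 0.0182]
ee_rot: [0.001, -0.02, 1.0, -0.0]
contact_force: [0.3, 0.2, -0.9]
width: 0.0201
gripper_force: 0.0
```

```bash
python3 - <<'E'
from h import *
d=shot('scene'); a=d['image'][160:325,205:345]
e=shot('side'); b=e['image'][190:300,200:400]
f=lambda i,s:cv2.resize(cv2.cvtColor(i,cv2.COLOR_RGB2BGR),s,interpolation=cv2.INTER_CUBIC)
cv2.imwrite('pics/c2.png',np.hstack([f(a,(350,412)),cv2.copyMakeBorder(f(b,(440,242)),0,170,0,0,cv2.BORDER_CONSTANT)]))
for c,D in(('scene',d),('side',e)):
  for q in('pocket','filter_disc'):
    print(c,q,[(np.round(r['point'],4).tolist(),round(r['score'],2)) for r in manip.place_of(c,q)[:4]])
E
```

```text
scene pocket [([0.5561, -0.1475, 0.0155], 0.69)]
scene filter_disc [([0.6764, 0.0108, 0.0013], 0.85), ([0.6955, -0.103, -0.0004], 0.48), ([0.5233, -0.1491, 0.015], 0.44)]
side pocket [([0.555, -0.1447, 0.015], 0.94)]
side filter_disc [([0.6699, 0.0124, -0.0003], 0.76), ([0.5251, -0.1483, 0.0158], 0.74), ([0.7005, -0.1074, 0.0009], 0.61)]
```

View pics/c2.png

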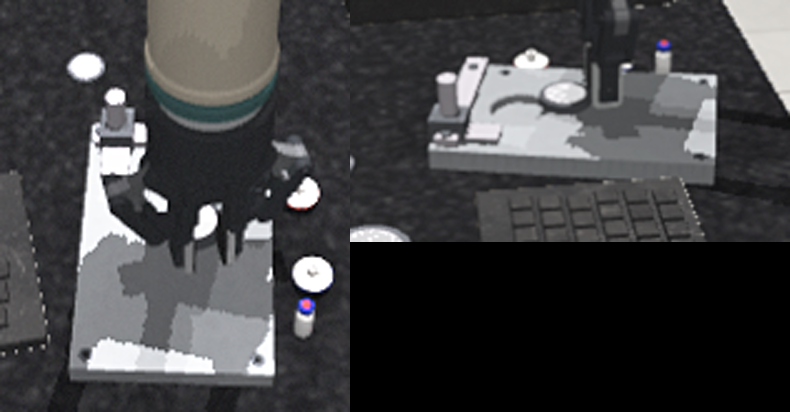

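The side view shows the disc resting in the fingers and reaching the pocket rim at about (565,95). I'll push the rest slowly.

>>> {"api": "carry_out", "payload": {"delta_pos": [[-0.01,0.001,0],[-0.02,0.002,0],[-0.03,0.002,0],[-0.04,0.002,0],[-0.05,0.002,0],[-0.06,0.002,0],[-0.065,0.002,0],[-0.07,0.002,0],[-0.075,0.002,0],[-0.08,0.002,0],[-0.08,0.002,0]], "turn": [[0,0,0],[0,0,0],[0,0,0],[0,0,0],[0,0,0],[0,0,0],[0,0,0],[0,0,0],[0,0,0],[0,0,0],[0,0,0]], "claw": [0.53,0.53,0.53,0.53,0.53,0.53,0.53,0.53,0.53,0.53,0.53]}}

```text
clock: 7.75
position: [0.5274, -0.1496, 0.0181]
ee_rot: [0.0, -0.02, 1.0, -0.0]
contact_force: [0.2, -0.3, -0.5]
width: 0.0201
gripper_force: 0.0
```

```bash
python3 - <<'E'
from h import *
e=shot('side'); b=e['image'][205:285,225:375]
cv2.imwrite('pics/c3.png',cv2.resize(cv2.cvtColor(b,cv2.COLOR_RGB2BGR),(750,400),interpolation=cv2.INTER_CUBIC))
print([(np.round(r['point'],4).tolist(),round(r['score'],2)) for r in manip.place_of('side','filter_disc')[:4]])
E
```

```text
[([0.6937, -0.1061, 0.002], 0.65), ([0.552, -0.1499, 0.0127], 0.63), ([0.6725, 0.0103, -0.0016], 0.62)]
```

View pics/c3.png

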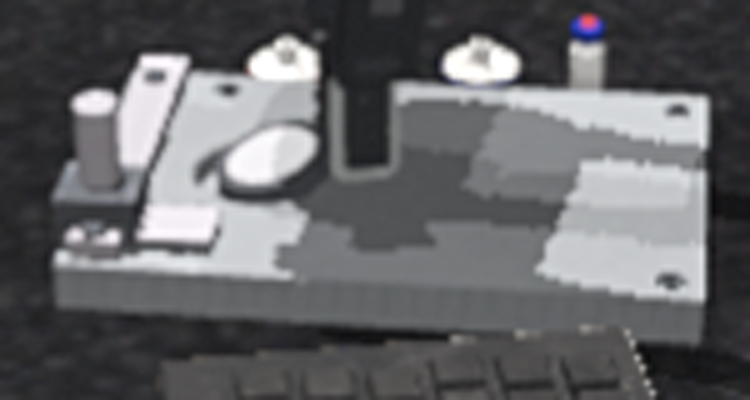

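The disc is tipped in at (270,160) with its trailing edge still on the rim. It needs a few more mm.

>>> {"api": "carry_out", "payload": {"delta_pos": [[-0.003,0,0],[-0.006,0,0],[-0.009,0,0],[-0.011,0,0],[-0.011,0,0],[-0.011,0,0]], "turn": [[0,0,0],[0,0,0],[0,0,0],[0,0,0],[0,0,0],[0,0,0]], "claw": [0.53,0.53,0.53,0.53,0.53,0.53]}}

```text
clock: 8.45
position: [0.5314, -0.1494, 0.0181]
ee_rot: [0.0, -0.02, 1.0, 0.0]
contact_force: [0.3, -0.1, -0.7]
width: 0.0201
gripper_force: 0.0
```

```bash
python3 - <<'E'
from h import *
e=shot('side'); b=e['image'][205:285,225:375]
cv2.imwrite('pics/c4.png',cv2.resize(cv2.cvtColor(b,cv2.COLOR_RGB2BGR),(750,400),interpolation=cv2.INTER_CUBIC))
print([(np.round(r['point'],4).tolist(),round(r['score'],2)) for r in manip.place_of('side','filter_disc')[:4]])
E
```

```text
[([0.6983, -0.1065, 0.0006], 0.76), ([0.6685, 0.0124, -0.0003], 0.66), ([0.5567, -0.1477, 0.0117], 0.59)]
```

View pics/c4.png

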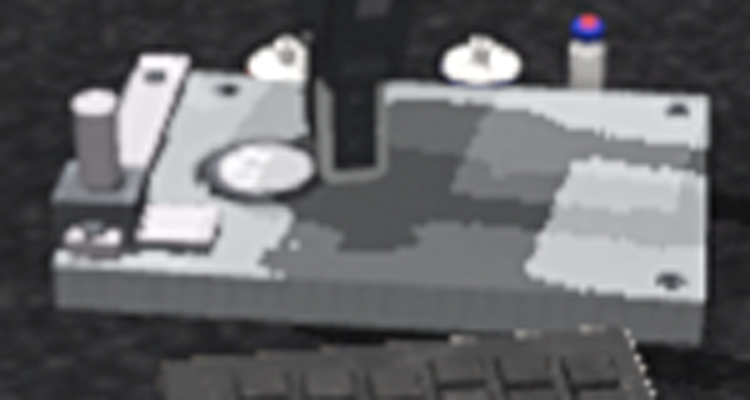

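The disc now looks down in the pocket. I'll lift, shut the fingers, move to the left of the post, and check the disc from there.

>>> {"api": "carry_out", "payload": {"delta_pos": [[0.01,0,0],[0.01,0,-0.1],[0.01,0,-0.2],[0,0,-0.23],[-0.1,0.07,-0.23],[-0.22,0.16,-0.23],[-0.22,0.16,-0.23],[-0.22,0.16,-0.23],[-0.22,0.16,-0.23]], "turn": [[0,0,0],[0,0,0],[0,0,0],[0,0,0.2],[0,0,0.4],[0,0,0.55],[0,0,0.55],[0,0,0.55],[0,0,0.55]], "claw": [0.53,0.53,0.53,1,1,1,1,1,1]}}

```text
clock: 9.45
position: [0.6152, -0.0821, 0.1095]
ee_rot: [-0.001, 0.123, 0.992, -0.0]
contact_force: [0.4, -0.7, -0.2]
width: 0.0
gripper_force: 0.0
```

```bash
python3 - <<'E'
from h import *
s=manip.get_state(); print(s['position'],s['width'],s['qpos'])
T=[]
for c in('scene','side','wrist'):
    d=shot(c); x,y=pix(d,[.5563,-.147,.016]); x,y=int(x),int(y)
    b=d['image'][max(y-35,0):y+35,x-45:x+45]; print(c,x,y,b.shape)
    if b.shape[0]>40 and b.shape[1]>60: T.append(cv2.resize(cv2.cvtColor(b,cv2.COLOR_RGB2BGR),(400,300),interpolation=cv2.INTER_CUBIC))
    # plane fits: disc top vs plate ring
    pts=[]
    for dx in np.arange(-.05,.05,.001):
        for dy in np.arange(-.05,.05,.001):
            u,v=pix(d,[.5563+dx,-.147+dy,.016])
            if 0<=u<559.4 and 0<=v<419.4:
                w=world(d,u,v); pts.append((np.hypot(dx,dy),*w))
    pts=np.array(pts)
    if len(pts):
        for n,m in(('disc',pts[:,0]<.016),('plate',(pts[:,0]>.026)&(pts[:,1]<.57))):
            q=pts[m&(abs(pts[:,3]-.016)<.012)]
            if len(q)>20:
                A=np.c_[q[:,1]-.5563,q[:,2]+.147,np.ones(len(q))]; print(n,len(q),np.linalg.lstsq(A,q[:,3],rcond=None)[0].round(4),'med',np.median(q[:,3]).round(4))
    for k in('filter_disc','retainer_post'): print(k,[(np.round(r['point'],4).tolist(),round(r['score'],2)) for r in manip.place_of(c,k)[:4]])
cv2.imwrite('pics/c5.png',np.hstack(T[:2]))
E
```

```text
[ 0.61517665 -0.08211686  0.109517  ] 1.330582878499566e-05 [-2.44315988e-01  4.30828961e-01  1.58259283e+00 -8.23400148e-04
  1.13051746e+00 -1.56780753e+00]
scene 276 235 (70, 90, 3)
disc 795 [-0.0275  0.0077  0.0154] med 0.0155
plate 4630 [-0.0007  0.0006  0.0151] med 0.0151
filter_disc [([0.6717, 0.0085, 0.0], 0.75), ([0.5517, -0.1478, 0.0116], 0.74), ([0.6944, -0.103, 0.0006], 0.62)]
retainer_post [([0.6119, -0.1074, 0.0451], 0.67)]
side 278 238 (70, 90, 3)
disc 795 [0.0018 0.0225 0.0162] med 0.0162
plate 4646 [0.0011 0.0026 0.0159] med 0.0159
filter_disc [([0.671, 0.0101, -0.0009], 0.85), ([0.6955, -0.107, 0.0012], 0.72), ([0.5546, -0.1481, 0.0116], 0.54)]
retainer_post [([0.611, -0.1088, 0.0474], 0.59)]
wrist 164 149 (70, 90, 3)
disc 792 [-0.0014 -0.0046  0.0151] med 0.0151
plate 4658 [ 0.0006 -0.0006  0.0149] med 0.0149
filter_disc [([0.669, 0.0047, -0.001], 0.93), ([0.5529, -0.1498, 0.0094], 0.65)]
retainer_post [([0.6099, -0.1182, 0.0474], 0.69)]
```

View pics/c5.png

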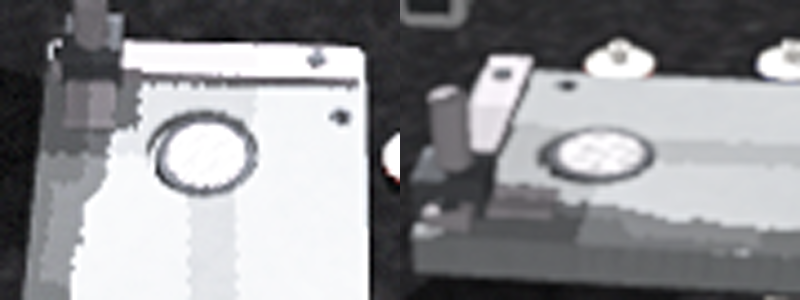

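The disc is flush and flat: its height is within 0.3 mm of the plate in all three cameras. Next I'll lower beside the post and push it home.

>>> {"api": "carry_out", "payload": {"delta_pos": [[0,0,0.08],[0,0,0.14],[0,0,0.165],[0,0,0.165],[0,-0.02,0.165],[0,-0.035,0.165],[0,-0.05,0.165],[0,-0.065,0.165],[0,-0.08,0.165],[0,-0.095,0.165],[0,-0.11,0.165],[0,-0.11,0.165]], "turn": [[0,0,0],[0,0,0],[0,0,0],[0,0,0],[0,0,0],[0,0,0],[0,0,0],[0,0,0],[0,0,0],[0,0,0],[0,0,0],[0,0,0]], "claw": [1,1,1,1,1,1,1,1,1,1,1,1]}}

```text
clock: 11.1
position: [0.6054, -0.1255, 0.044]
ee_rot: [-0.0, 0.124, 0.992, -0.0]
contact_force: [0.5, -0.1, -0.4]
width: 0.0003
gripper_force: 0.0
```

>>> {"api": "carry_out", "payload": {"delta_pos": [[0,-0.005,0],[0,-0.01,0],[0,-0.015,0],[0,-0.015,0]], "turn": [[0,0,0],[0,0,0],[0,0,0],[0,0,0]], "claw": [1,1,1,1]}}

```text
clock: 11.5
position: [0.604, -0.1304, 0.0439]
ee_rot: [-0.0, 0.124, 0.992, 0.0]
contact_force: [-0.7, 0.6, -0.8]
width: 0.0002
gripper_force: 0.2
```

```bash
python3 - <<'E'
from h import *
T=[]
for c in('scene','side'):
    d=shot(c); x,y=pix(d,[.58,-.147,.016]); x,y=int(x),int(y)
    T.append(cv2.resize(cv2.cvtColor(d['image'][y-45:y+45,x-60:x+60],cv2.COLOR_RGB2BGR),(400,300),interpolation=cv2.INTER_CUBIC))
    for k in('filter_disc','retainer_post'): print(c,k,[(np.round(r['point'],4).tolist(),round(r['score'],2)) for r in manip.place_of(c,k)[:4]])
cv2.imwrite('pics/c6.png',np.hstack(T))
E
```

```text
scene filter_disc [([0.674, 0.0103, -0.0014], 0.98), ([0.5521, -0.1435, 0.0104], 0.67), ([0.6925, -0.1012, -0.002], 0.46)]
scene retainer_post [([0.6049, -0.1478, 0.0487], 0.64)]
side filter_disc [([0.6714, 0.0119, -0.0036], 0.96), ([0.6967, -0.1039, -0.0014], 0.74), ([0.5581, -0.1458, 0.0087], 0.67)]
side retainer_post [([0.6003, -0.1527, 0.0518], 0.65)]
```

View pics/c6.png

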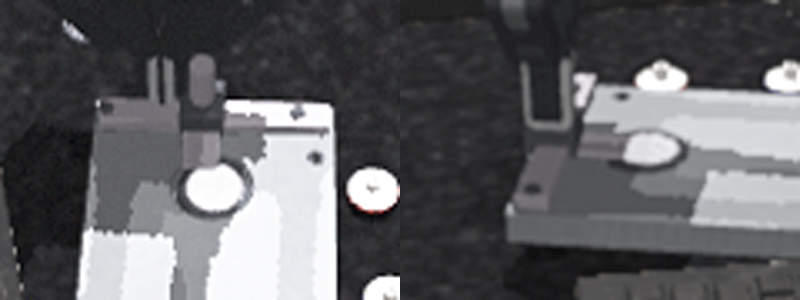

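The post is moving and the lip is nearing the pocket at (203,150), with roughly 8 mm left. I'll step until the stop shows up in the force.

>>> {"api": "carry_out", "payload": {"delta_pos": [[0,-0.005,0],[0,-0.01,0],[0,-0.015,0],[0,-0.015,0]], "turn": [[0,0,0],[0,0,0],[0,0,0],[0,0,0]], "claw": [1,1,1,1]}}

```text
clock: 12.2
position: [0.6029, -0.1365, 0.0441]
ee_rot: [0.0, 0.124, 0.992, -0.0]
contact_force: [0.8, 1.3, -0.5]
width: -0.0002
gripper_force: 0.2
```

>>> {"api": "carry_out", "payload": {"delta_pos": [[0,-0.003,0],[0,-0.005,0],[0,-0.005,0]], "turn": [[0,0,0],[0,0,0],[0,0,0]], "claw": [1,1,1]}}

```text
clock: 12.5
position: [0.6027, -0.137, 0.0441]
ee_rot: [0.0, 0.124, 0.992, 0.001]
contact_force: [1.8, 5.1, -0.8]
width: 0.0004
gripper_force: 2.4
```

>>> {"api": "carry_out", "payload": {"delta_pos": [[0,-0.003,0],[0,-0.005,0],[0,-0.005,0]], "turn": [[0,0,0],[0,0,0],[0,0,0]], "claw": [1,1,1]}}

```text
clock: 12.8
position: [0.6027, -0.1372, 0.0441]
ee_rot: [0.0, 0.124, 0.992, 0.002]
contact_force: [2.3, 9.1, -0.5]
width: -0.0001
gripper_force: 4.8
```

The position has stopped changing while the force climbs to 9 N. That puts the post at stage y≈0, on the hard stop. I'll back off and check.

>>> {"api": "carry_out", "payload": {"delta_pos": [[0,0.02,0],[0,0.05,0],[0,0.08,-0.05],[0,0.12,-0.15],[0,0.3,-0.25],[0,0.4,-0.3],[0,0.5,-0.3],[0,0.5,-0.3],[0,0.5,-0.3]], "turn": [[0,0,0],[0,0,0],[0,0,0],[0,0,0],[0,0,0],[0,0,0],[0,0,0],[0,0,0],[0,0,0]], "claw": [1,1,1,1,1,1,1,1,1]}}

```text
clock: 13.7
position: [0.6514, 0.0562, 0.1646]
ee_rot: [0.001, 0.122, 0.993, -0.0]
contact_force: [0.1, -0.3, 0.3]
width: 0.0001
gripper_force: 0.0
```

```bash
python3 - <<'E'
from h import *
T=[]
for c in('scene','side'):
    d=shot(c); x,y=pix(d,[.56,-.147,.016]); x,y=int(x),int(y)
    T.append(cv2.resize(cv2.cvtColor(d['image'][y-45:y+45,x-60:x+60],cv2.COLOR_RGB2BGR),(400,300),interpolation=cv2.INTER_CUBIC))
    for k in('filter_disc','retainer_post','vial_1','syringe_filter_1'): print(c,k,[(np.round(r['point'],4).tolist(),round(r['score'],2)) for r in manip.place_of(c,k)[:4]])
cv2.imwrite('pics/c7.png',np.hstack(T))
E
```

```text
scene filter_disc [([0.6941, -0.1001, 0.0008], 0.74), ([0.6719, 0.01, -0.0004], 0.74), ([0.5538, -0.144, 0.0096], 0.69)]
scene retainer_post [([0.6041, -0.1531, 0.0494], 0.69)]
scene vial_1 [([0.4371, -0.21, -0.0041], 0.45)]
scene syringe_filter_1 [([0.4719, -0.2241, 0.0005], 0.7), ([0.5443, -0.2359, -0.0002], 0.65)]
side filter_disc [([0.6693, 0.0129, -0.0013], 0.97), ([0.5599, -0.1439, 0.0059], 0.8), ([0.6977, -0.1057, 0.0003], 0.72)]
side retainer_post [([0.5989, -0.1572, 0.0495], 0.77)]
side vial_1 [([0.4376, -0.2046, 0.0003], 0.41)]
side syringe_filter_1 [([0.5405, -0.2336, -0.0023], 0.6), ([0.4737, -0.2242, 0.0002], 0.39)]
```

View pics/c7.png

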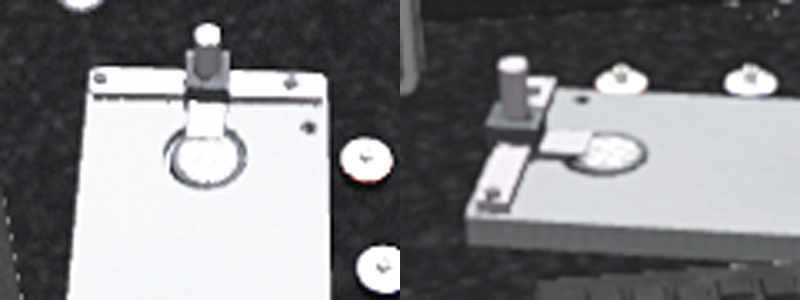

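The lip sits centred over the disc at (207,130), and the disc is flush. The vial and filters haven't moved.

```bash
python3 -c "
from rig import manip
print(manip.sign_off())"
```

```text
the job is handed in; nothing more can be done
None
```

The filter disc lies flat and flush in its pocket, the retainer is pushed home against its stop with the lip over the disc, the vial and both syringe filters are where they were, and the job was handed in at about 14 s of the 48 s limit.

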